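Lean the test panel on the easel with its foot blocked

TASK

First set the steel foot stop upright on the easel's yellow band, centred and parallel to the backboard. Then take the red test panel from the rack and lean it back against the easel's backboard, painted face outwards, centred and square to it, with its foot on the base close up against the stop so that it cannot slide out. Do not let the panel fall flat or the stop topple, and leave the blue panel, side cutter, tape roll and brush where they are.

Things in the scene. Friction and masses are not known exactly. Their poses are not given: they have to be found in the camera images.
- easel: small fixed easel. Grey base plate 130 (x) x 150 (y) x 8 mm, its top 8 mm above the desk. Upright wooden backboard 150 mm wide and 10 mm thick on the base: its front face is at x = +50 mm and its top edge 90 mm above the base's top (98 mm above the desk). A yellow band 40 mm (x) x 130 mm (y), flat, runs across the base with its centre at x = -12 mm. Origin: centre of the base's underside, on the desk; x points from the open front to the backboard, y along the backboard, z up.
- stop: loose foot stop, 0.5 kg: dark steel bar 30 (x) x 110 (y) x 25 mm (z) with an upright pale wooden grip on the middle of its top, 20 (x) x 24 mm (y), reaching from 25 to 85 mm above the underside. Origin: centre of the bar's underside; y along the bar, z up. It is the same both ways round; it starts with its x roughly away from the robot.
- red_panel: loose red test panel, 0.15 kg: plywood board 10 mm thick (x), 90 mm wide (y), 175 mm tall (z), painted red on its front face (-x side), bare at the back (+x side). Origin: centre of its bottom edge face; z up the board. It starts upright in one of the rack's two slots, with its painted face roughly towards the robot.
- foot_edge (a point): middle of the red panel's lower front edge (panel frame -5, 0, 0 mm)
- top_edge (a point): middle of the red panel's upper back edge (panel frame +5, 0, 175 mm)
- blue_panel: loose blue test panel, same size and axes as the red one, in the rack's other slot; to be left alone
- rack: fixed black rack, base 130 (x) x 110 (y) x 8 mm, with two open-topped slots along y at x = -40 and +40 mm, 13 mm wide, between ridges whose tops are 43 mm above the desk; panels stand in them on the base, 8 mm above the desk, and lift straight out. Which panel is in which slot varies. Origin: centre of the underside.
- side_cutter: side cutter with red handles, 47 x 126 x 12 mm, lying on the desk; bystander; origin at the centre of its underside
- tape_roll: roll of yellow masking tape, 68 mm across, 11 mm high, lying flat; bystander; origin at the centre of its underside
- brush: thin red brush, 152 mm long, lying on the desk; bystander; origin at the centre of its underside

How it is judged (in metres and radians):
On the way, in this order (a step that is already met when the one before it is completed fails the run):
1. the foot stop stands on the yellow band, parallel to the backboard, released (x of stop in the frame of easel between -0.024 and 0 m and y of stop in the frame of easel between -0.03 and 0.03 m and z of stop in the frame of easel between 0.004 and 0.012 m and angle between the y axis of stop and the y axis of easel, either way round below 0.15 rad and angle between stop's own z axis and vertical below 0.05 rad and linear speed of stop below 0.02 m/s and contact force between the fingers and stop below 0.05 N), for 0.2 s.
2. the red panel leans against the backboard with its foot behind the stop, released (angle between red_panel's own z axis and vertical between 0.2 and 0.58 rad and angle between red_panel's own x axis and vertical above 1.77 rad and angle between the y axis of red_panel and the y axis of easel, either way round below 0.15 rad and y of red_panel in the frame of easel between -0.025 and 0.025 m and z of red_panel in the frame of easel between 0.004 and 0.016 m and (x of foot_edge in the frame of stop between 0.012 and 0.023 m or x of foot_edge in the frame of stop between -0.023 and -0.012 m) and x of top_edge in the frame of easel between 0.055 and 0.1 m and linear speed of red_panel below 0.02 m/s and angular speed of red_panel below 0.1 rad/s and contact force between the fingers and red_panel below 0.05 N), for 0.2 s.
At the end, for the whole second after the job is handed in: Stop upright on the base, within 12 mm of the band's centre line, 30 mm of the middle, 0.15 rad of parallel. Red panel on the base, leaning back 0.2-0.58 rad, red side out, within 25 mm of the middle, 0.15 rad of square, foot within 8 mm of the stop. At rest, released (x of stop in the frame of easel between -0.024 and 0 m and y of stop in the frame of easel between -0.03 and 0.03 m and z of stop in the frame of easel between 0.004 and 0.012 m and angle between the y axis of each of stop, red_panel and the y axis of easel, either way round below 0.15 rad and angle between stop's own z axis and vertical below 0.05 rad and linear speed of each of stop, red_panel below 0.02 m/s and angle between red_panel's own z axis and vertical between 0.2 and 0.58 rad and angle between red_panel's own x axis and vertical above 1.77 rad and y of red_panel in the frame of easel between -0.025 and 0.025 m and z of red_panel in the frame of easel between 0.004 and 0.016 m and (x of foot_edge in the frame of stop between 0.012 and 0.023 m or x of foot_edge in the frame of stop between -0.023 and -0.012 m) and x of top_edge in the frame of easel between 0.055 and 0.1 m and angular speed of red_panel below 0.1 rad/s); the robot touches nothing.
It fails at once if the red panel falls flat (angle between red_panel's own z axis and vertical above 1 rad).
It fails at once if the stop topples (angle between stop's own z axis and vertical above 0.8 rad).
It fails at once if the blue panel is moved from its slot (distance of blue_panel from where it was at the start of the episode above 0.02 m or angle between blue_panel's own z axis and vertical above 0.4 rad).
It fails at once if a bystander is shifted by more than 30 mm (distance of any of side_cutter, tape_roll, brush from where it was at the start of the episode above 0.03 m).
It also fails if it takes over 59 s, if anything falls off the work surface, if the arm or the gripper's body presses on something with over 40 N, if the wrist force passes 120 N, or if a joint passes its speed limit or range.

ROBOT

A 6-joint arm with a two-finger parallel gripper is mounted at the origin on a cart in front of the work surface, level with it; the furniture and walls round the work are solid. World frame = base frame: x ahead of the robot, y to its left, z up, the work surface at z = 0. Lengths are in mm, angles in rad, forces in N, time in s.
With the tool pointing down it reaches from about 275 to 750 mm from the base axis. Payload 10.2 kg.
Tool frame: the origin (TCP) lies at the centre of the arm's flange, where the gripper is bolted on; the fingertips stand ctrl.tip_reach ahead of it and the grasp point (between the pads) lies 155 mm ahead of it (ctrl.tip_reach is the distance from the TCP to the fingertips, in mm); z points along the fingers, y is the direction in which the jaws open and shut (so a half turn about z gives the same grasp; the last joint's range is limited). The gripper opens to 85 mm and grips with 20 to 120 N. Pads are 22 mm wide; open, the fingers measure 114 mm over their backs; the gripper's body (76 mm by 85 mm) begins 54 mm behind the grasp point. The pads swing forward as they close: fully open they stand 13 mm farther back than shut.
Start: joints at [-1.412, 0.313, 1.498, -0, 1.331, -0.223], TCP at [195.599, -487.21, 404.694] pointing down, gripper open.
Joint ranges: [-2.94, 2.94], [-0.97, 2.17], [0.19, 2.56], [-1.23, 4.37], [0.02, 3.11], [-2.88, 2.88]. Speed limits (rad/s): [2.39, 2.39, 3.01, 3.14, 3.14, 3.14].

INTERFACE

Orientations are given as a unit quaternion [w, x, y, z].
In Python, from rig import ctrl, viewer gives the robot as it stands.
- The arm moves only by the tool drive_tool, never from a script. Its argument "rows" is a list that holds one entry, the list of rows, each a list of 6 numbers: the shift along the world's x, y, z normalised to -1 to 1, where 1 is 0.1 m, then the turn, a rotation vector about the world's x, y, z normalised to -1 to 1, where 1 is 90 degrees. A call has 1 to 10 rows; each row is the pose to reach, as a shift and turn from the pose measured when the call began; what a row does not reach only later rows make up. A row lasts 1/8 s, in which the tool goes at most 62.5 mm and 10.7 degrees, less where a joint would pass 70% of its speed; a pose out of reach is approached as far as the arm can. A call with a number of a shift or a turn outside -1 to 1 is refused whole. A call with a gripper value outside its range is refused whole. "fingers" is the opening, from -1 (shut) to 1 (fully open), set as the call begins (left out, the last holds). The fingers move at their own pace and stop on an object; "force" is the grip in N (left out, the last holds). Time passes only in rows, so rows that repeat a pose let the fingers close. It gives the time, the measured TCP pose, the force and the opening at its end, in the units of the state.
- ctrl.sense(): the state, without advancing time (a new reading comes with each control period).
- viewer.capture(name): name is "side" or "top"; returns the picture (420x560x3 uint8, red, green, blue); there is no depth.
- viewer.calibration(name): a dict with "mtx" (3x3 intrinsics, pixels), "extrinsics" (4x4, takes a point from camera to world coordinates). Camera axes: x right, y up, looking along -z (the intrinsics and any distortion apply to the point x, -y, -z); pixel columns grow to the right and rows downward; lengths in mm; the calibration is good to about 2 mm. A picture is of the moment at which its call begins. calibration takes no time and is no camera call.
- ctrl.finish_job(): hands the job in, once; it reports no verdict.
The state is a dict: "time_s": time; "joints": joint angles; "dq": joint speeds; "tau": joint torques, N m; "eef_pos": TCP position; "ee_rot": TCP orientation; "force": force on the tool from outside, world axes, zero at the start; "wrist_torque": the same for the moment, N m; "grip_width": opening from 0.0 (shut) to 1.0 (fully open).
Only numpy, scipy, OpenCV 4.12 (cv2) and the standard library are available. Lean on these libraries where they do the work, as an engineer would, in place of code of your own. Each camera call takes 0.05 s, during which the arm holds its last target.

## Working session

There is one attempt and no reset: what is moved stays moved. The work goes in short steps, Python scripts to look and compute and a tool call to move; the robot and the scene stay as the last step left them, time stands still between calls to the robot, and variables do not carry over. Pictures are saved under pics/ and viewed, and the job is handed in when it is done.

Besides the shell and the picture viewer there is one more tool, called after ">>>" by a JSON object that holds its "api" and its "payload". drive_tool: Moves the arm, as the interface text tells. Scaled input: -1 to 1 covers 0.1 m each way for a shift and 90 degrees each way for a turn. Its arguments: {"type":"object","properties":{"rows":{"type":"array","items":{"type":"array","items":{"type":"array","items":{"type":"number"}}}},"fingers":{"type":"number"},"force":{"type":"number"}},"required":["rows"]}

```bash
ls; mkdir -p pics; python3 - <<'E'
from rig import ctrl, viewer
import cv2
print(ctrl.sense(), ctrl.tip_reach)
for n in("top","side"):
    im=viewer.capture(n); cv2.imwrite(f"pics/{n}0.png",im[:,:,::-1])
    print(viewer.calibration(n))
E
```

```text
pics
{'time_s': 0.0, 'joints': array([-1.41238575e+00,  3.13402289e-01,  1.49841257e+00, -1.10505626e-05,
        1.33102026e+00, -2.23435323e-01]), 'dq': array([ 0.00066763,  0.00026838, -0.00204147, -0.00127542,  0.00065454,
        0.00104876]), 'tau': array([-4.78640723e-04, -4.12268972e+01, -2.59743619e+01, -1.83431198e-04,
        4.12587746e-03,  2.10836140e-05]), 'eef_pos': array([ 195.59639398, -487.15564563,  404.16858738]), 'ee_rot': array([-6.21081449e-04,  9.81829070e-01,  1.89766412e-01,  1.48307178e-05]), 'force': array([ 0.32625135, -0.80035119,  0.49334755]), 'wrist_torque': array([-0.00495467, -0.02136191, -0.00681718]), 'grip_width': 1.0029351804522681} 173.4
{'mtx': array([[468.05304969,   0.        , 286.0447538 ],
       [  0.        , 468.05304969, 207.67680405],
       [  0.        ,   0.        ,   1.        ]]), 'extrinsics': array([[ 1.26995751e-02,  9.98015867e-01, -6.16688681e-02,
         4.01642390e+02],
       [-9.99918027e-01,  1.25747690e-02, -2.41151009e-03,
         5.43525509e+01],
       [-1.63125357e-03,  6.16944381e-02,  9.98093751e-01,
         1.24221374e+03],
       [ 0.00000000e+00,  0.00000000e+00,  0.00000000e+00,
         1.00000000e+00]])}
{'mtx': array([[397.83328126,   0.        , 283.61403047],
       [  0.        , 397.83328126, 213.64956564],
       [  0.        ,   0.        ,   1.        ]]), 'extrinsics': array([[-9.99708714e-01, -2.05321263e-02,  1.26854148e-02,
         5.21220107e+02],
       [ 2.25437950e-02, -6.06738277e-01,  7.94581928e-01,
         8.38241552e+02],
       [-8.61772979e-03,  7.94636454e-01,  6.07024415e-01,
         7.34510686e+02],
       [ 0.00000000e+00,  0.00000000e+00,  0.00000000e+00,
         1.00000000e+00]])}
```

View pics/top0.png

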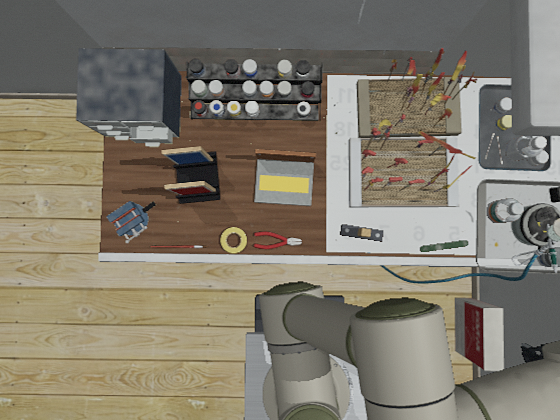

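View pics/side0.png

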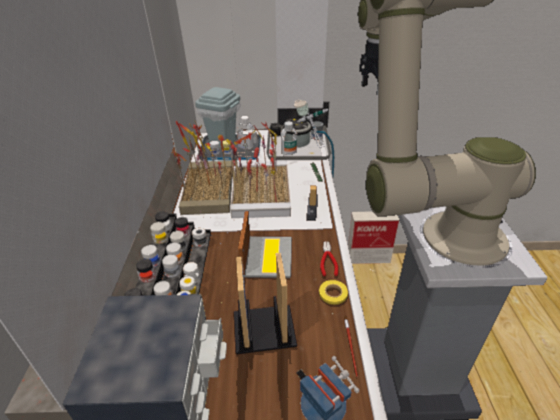

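The top view has the easel at about (285,180), the stop at (361,232), the rack at (197,178) with red in the near slot (190,190) and blue in the far one (187,158). The bystanders lie along the front edge. I'll zoom in next.

```bash
python3 - <<'E'
import cv2
im=cv2.imread("pics/top0.png")
cv2.imwrite("pics/t_easel.png",cv2.resize(im[140:260,150:330],None,fx=4.4,fy=4.4,interpolation=cv2.INTER_CUBIC))
cv2.imwrite("pics/t_stop.png",cv2.resize(im[210:260,320:410],None,fx=8,fy=8,interpolation=cv2.INTER_CUBIC))
im=cv2.imread("pics/side0.png")
cv2.imwrite("pics/s_a.png",cv2.resize(im[170:360,220:360],None,fx=3.1,fy=3.1,interpolation=cv2.INTER_CUBIC))
E
```

```text
(no output)
```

View pics/t_easel.png

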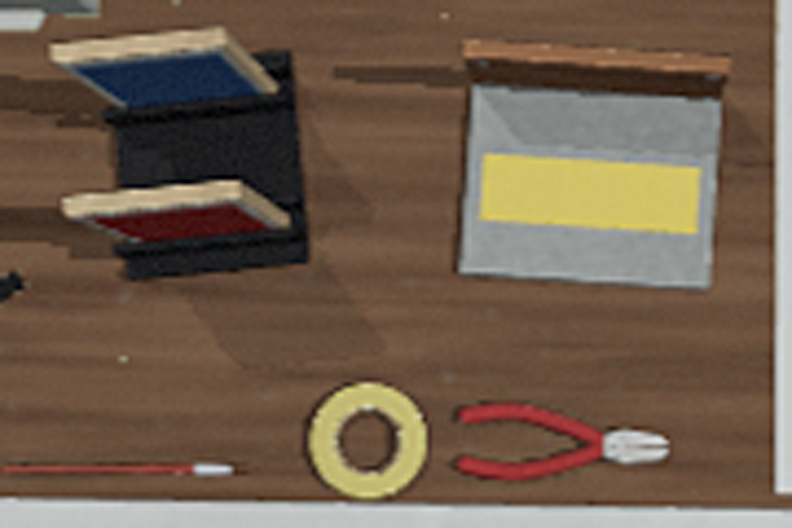

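View pics/t_stop.png

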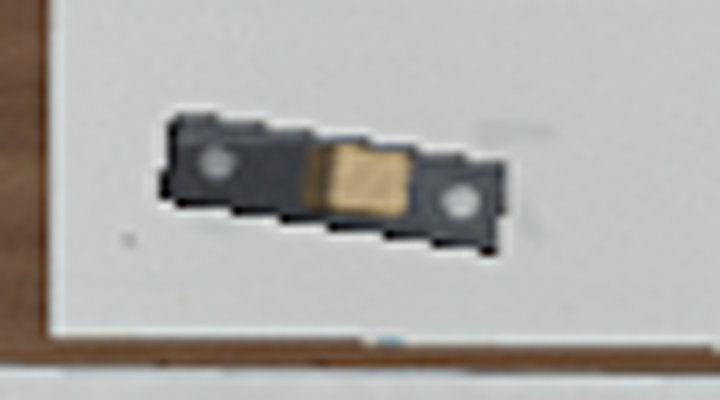

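View pics/s_a.png

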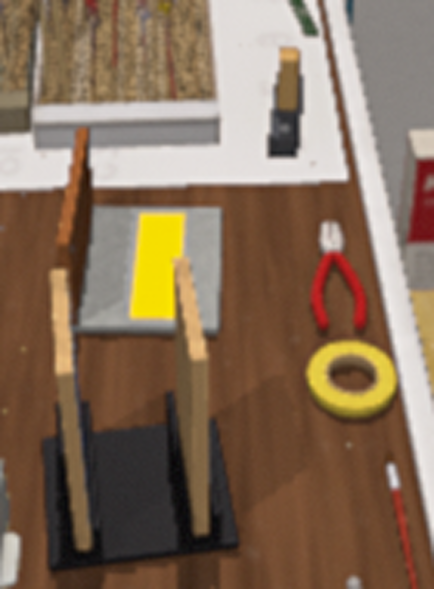

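```bash
cat > h.py <<'E'
import numpy as np, cv2
from rig import ctrl, viewer
def ray(n,u,v):
    c=viewer.calibration(n);K=c["mtx"];T=c["extrinsics"]
    d=np.array([(u-K[0,2])/K[0,0],-(v-K[1,2])/K[1,1],-1.0])
    return T[:3,3],T[:3,:3]@d
def onz(n,u,v,z):
    o,d=ray(n,u,v); return o+d*(z-o[2])/d[2]
def pix(n,p):
    c=viewer.calibration(n);K=c["mtx"];T=c["extrinsics"]
    q=T[:3,:3].T@(np.array(p,float)-T[:3,3]); return K[0,2]+K[0,0]*q[0]/-q[2],K[1,2]-K[1,1]*q[1]/-q[2]
def rect(n,mask,z):
    """min-area rect of biggest blob, mapped onto plane z -> centre,long-axis angle,sizes"""
    cs,_=cv2.findContours(mask,cv2.RETR_EXTERNAL,cv2.CHAIN_APPROX_NONE)
    c=max(cs,key=cv2.contourArea)[:,0,:]
    P=np.array([onz(n,u,v,z)[:2] for u,v in c],np.float32)
    (cx,cy),(w,h),a=cv2.minAreaRect(P)
    if w<h: a+=90; w,h=h,w
    M=cv2.moments(mask if 0 else cv2.drawContours(np.zeros_like(mask),[c[:,None]],-1,255,-1),True)
    u,v=M['m10']/M['m00'],M['m01']/M['m00']
    return dict(c=(round(cx,1),round(cy,1)),cent=onz(n,u,v,z).round(1),uv=(round(u,1),round(v,1)),w=round(w,1),h=round(h,1),a=round(((a+90)%180)-90,2),n=len(c))
def sub(im,roi):
    x0,y0,x1,y1=roi; m=np.zeros(im.shape[:2],np.uint8); m[y0:y1,x0:x1]=255; return m
E
python3 - <<'E'
from h import *
t=cv2.imread("pics/top0.png"); s=cv2.imread("pics/side0.png")
def hm(im,lo,hi,roi): return cv2.inRange(cv2.cvtColor(im,cv2.COLOR_BGR2HSV),lo,hi)&sub(im,roi)
print("band top",rect("top",hm(t,(20,100,120),(35,255,255),(250,165,320,200)),8))
print("band side",rect("side",hm(s,(20,100,120),(35,255,255),(255,230,290,280)),8))
print("base top",rect("top",hm(t,(0,0,90),(179,45,255),(245,157,320,210)),8))
print("wood",rect("top",hm(t,(5,70,100),(20,255,255),(245,145,320,170)),98))
m=hm(t,(10,40,110),(30,255,255),(355,222,375,240));print("grip top",rect("top",m,85))
m=cv2.inRange(cv2.cvtColor(t,cv2.COLOR_BGR2GRAY),0,110)&sub(t,(335,218,390,245));print("stop bar",rect("top",m|hm(t,(10,40,80),(30,255,255),(355,222,375,240)),20))
m=hm(t,(10,40,150),(30,160,255),(160,175,220,200));print("red topedge",rect("top",m,183))
m=hm(t,(10,40,150),(30,160,255),(155,140,225,165));print("blue topedge",rect("top",m,183))
# bolts
for x in ((320+217/8,210+163/8),(320+461/8,210+201/8)): print("bolt",onz("top",*x,25))
# panel top corners hand: crop px /4.4 + (150,140)
for k,q in dict(redL=(62,200),redLf=(70,214),redR=(240,183),redRb=(222,206),blueL=(50,45),blueR=(225,30)).items(): print(k,onz("top",150+q[0]/4.4,140+q[1]/4.4,183).round(1))
# rack base right-side corners
for q in ((290,52),(308,262),(130,278)): print("rack",onz("top",150+q[0]/4.4,140+q[1]/4.4,8).round(1))
# easel backboard top: left front/back, right
for q in ((465,42),(730,58),(470,60),(725,78)): print("bb",onz("top",150+q[0]/4.4,140+q[1]/4.4,98).round(1))
# side: red panel top (near and far end)  crop/3.1+(220,170)
for q in ((175,262),(190,262),(186,345),(206,350)): print("side red",onz("side",220+q[0]/3.1,170+q[1]/3.1,183).round(1))
for q in ((51,270),(67,270),(58,375),(76,372)): print("side blue",onz("side",220+q[0]/3.1,170+q[1]/3.1,183).round(1))
for q in ((280,48),(299,48),(280,62),(299,62)): print("side grip",onz("side",220+q[0]/3.1,170+q[1]/3.1,85).round(1))
E
```

```text
band top {'c': (541.9, 64.3), 'cent': array([542.1,  64.2,   8. ]), 'uv': (283.8, 183.5), 'w': 128.6, 'h': 39.9, 'a': 86.86, 'n': 124}
band side {'c': (544.3, 65.4), 'cent': array([545.7,  68. ,   8. ]), 'uv': (270.2, 255.4), 'w': 127.4, 'h': 41.2, 'a': 87.13, 'n': 95}
base top {'c': (545.8, 64.2), 'cent': array([545.1,  63.9,   8. ]), 'uv': (283.9, 182.3), 'w': 151.4, 'h': 116.4, 'a': 87.03, 'n': 196}
wood {'c': (602.4, 68.8), 'cent': array([614.8,  60.6,  98. ]), 'uv': (285.4, 150.1), 'w': 182.8, 'h': 49.8, 'a': -89.29, 'n': 191}
grip top {'c': (415.5, -139.7), 'cent': array([ 415.2, -140.2,   85. ]), 'uv': (365.7, 232.1), 'w': 22.2, 'h': 19.7, 'a': -89.91, 'n': 31}
stop bar {'c': (415.6, -139.4), 'cent': array([ 414.9, -139.4,   20. ]), 'uv': (361.2, 232.5), 'w': 110.0, 'h': 30.0, 'a': 81.76, 'n': 102}
red topedge {'c': (517.0, 289.8), 'cent': array([517.1, 290.3, 183. ]), 'uv': (183.7, 184.5), 'w': 91.4, 'h': 9.5, 'a': -83.81, 'n': 84}
blue topedge {'c': (596.9, 297.8), 'cent': array([596.7, 298.8, 183. ]), 'uv': (180.9, 149.7), 'w': 89.5, 'h': 9.2, 'a': -83.52, 'n': 82}
bolt [ 419.78871643 -102.08287949   25.        ]
bolt [ 408.47741322 -181.27428141   25.        ]
redL [514.2 335.  183. ]
redLf [507.  330.6 183. ]
redR [524.2 243.1 183. ]
redRb [512.2 252.2 183. ]
blueL [595.  343.5 183. ]
blueR [604.  252.8 183. ]
rack [624.5 245.9   8. ]
rack [497.2 232.3   8. ]
rack [486.3 339.1   8. ]
bb [615.2 133.9  98. ]
bb [607.9 -14.8  98. ]
bb [605.  130.9  98. ]
bb [596.6 -12.1  98. ]
side red [527.2 251.4 183. ]
side red [517.4 251.7 183. ]
side red [521.1 324.2 183. ]
side red [509.2 328.6 183. ]
side blue [607.3 256.3 183. ]
side blue [596.9 256.6 183. ]
side blue [596.7 345.7 183. ]
side blue [586.3 343.7 183. ]
side grip [ 425.5 -146.6   85. ]
side grip [ 407.4 -146.    85. ]
side grip [ 427.3 -122.8   85. ]
side grip [ 409.5 -122.2   85. ]
```

>>> {"api": "drive_tool", "payload": {"rows": [[[0.3, 0.5, 0, 0, 0, -0.11], [0.6, 1, 0, 0, 0, -0.22], [0.6, 1, 0, 0, 0, -0.334], [0.6, 1, 0, 0, 0, -0.334]]], "fingers": 1, "force": 60}}

```text
time_s: 0.6
eef_pos: [255.8, -386.9, 404.1]
ee_rot: [-0.001, 0.998, -0.07, 0.0]
force: [-0.2, 0.0, -0.1]
grip_width: 0.999
```

>>> {"api": "drive_tool", "payload": {"rows": [[[0.4, 0.5, 0, 0, 0, 0], [0.8, 1, 0, 0, 0, 0], [0.8, 1, 0, 0, 0, 0]]]}}

```text
time_s: 0.98
eef_pos: [337.1, -285.0, 404.1]
ee_rot: [-0.001, 0.998, -0.066, 0.0]
force: [0.1, -1.0, -0.3]
grip_width: 1.001
```

>>> {"api": "drive_tool", "payload": {"rows": [[[0.4, 0.5, -0.25, 0, 0, 0], [0.8, 1, -0.5, 0, 0, 0], [0.8, 1, -0.5, 0, 0, 0], [0.8, 1, -0.5, 0, 0, 0]]]}}

```text
time_s: 1.48
eef_pos: [417.2, -185.7, 353.9]
ee_rot: [-0.001, 0.998, -0.065, -0.0]
force: [-0.6, -1.2, 1.1]
grip_width: 1.002
```

>>> {"api": "drive_tool", "payload": {"rows": [[[0, 0.3, -0.3, 0, 0, 0], [-0.02, 0.46, -0.5, 0, 0, -0.008], [-0.02, 0.46, -0.5, 0, 0, -0.008], [-0.02, 0.46, -0.5, 0, 0, -0.008]]]}}

```text
time_s: 1.98
eef_pos: [415.3, -141.2, 305.1]
ee_rot: [-0.0, 0.997, -0.072, 0.001]
force: [0.5, -1.5, 0.8]
grip_width: 1.002
```

```bash
python3 - <<'E'
from h import *
print(ctrl.sense()["eef_pos"])
a=viewer.capture("top")[:,:,::-1];b=viewer.capture("side")[:,:,::-1]
cv2.imwrite("pics/m1.png",np.hstack([cv2.resize(a[200:270,310:420],None,fx=3.6,fy=5.7),cv2.resize(b[120:260,250:360],None,fx=3.5,fy=2.85)]))
E
```

```text
[ 415.32376456 -141.23462331  305.05067895]
```

View pics/m1.png

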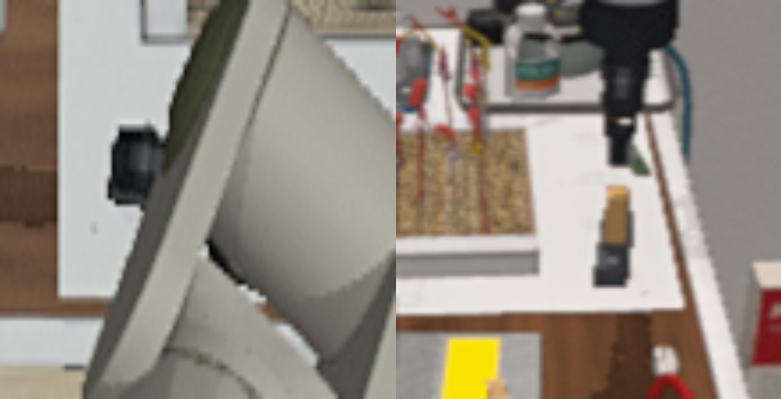

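The side view shows the fingers directly above the pale grip, lined up with it. Next I descend.

>>> {"api": "drive_tool", "payload": {"rows": [[[0, 0.01, -0.4, 0, 0, 0], [0, 0.01, -0.7, 0, 0, 0], [0, 0.01, -0.9, 0, 0, 0], [0, 0.01, -0.9, 0, 0, 0], [0, 0.01, -0.9, 0, 0, 0]]]}}

```text
time_s: 2.7
eef_pos: [415.7, -140.3, 215.9]
ee_rot: [0.0, 0.997, -0.072, 0.001]
force: [-0.5, 0.5, 0.3]
grip_width: 1.0
```

>>> {"api": "drive_tool", "payload": {"rows": [[[0, 0, 0, 0, 0, 0], [0, 0, 0, 0, 0, 0], [0, 0, 0, 0, 0, 0], [0, 0, 0, 0, 0, 0], [0, 0, 0, 0, 0, 0]]], "fingers": -1, "force": 60}}

```text
time_s: 3.32
eef_pos: [415.7, -140.3, 216.2]
ee_rot: [0.0, 0.997, -0.072, 0.002]
force: [-1.3, 2.1, 5.5]
grip_width: 0.271
```

>>> {"api": "drive_tool", "payload": {"rows": [[[0, 0, 0.3, 0, 0, 0], [0.1, 0.2, 0.7, 0, 0, 0.03], [0.3, 0.5, 0.8, 0, 0, 0.058], [0.5, 0.8, 0.8, 0, 0, 0.058], [0.63, 1, 0.8, 0, 0, 0.058], [0.63, 1, 0.8, 0, 0, 0.058]]]}}

```text
time_s: 4.08
eef_pos: [478.8, -39.2, 295.3]
ee_rot: [-0.0, 1.0, -0.025, 0.001]
force: [-0.2, 0.3, -5.9]
grip_width: 0.274
```

>>> {"api": "drive_tool", "payload": {"rows": [[[0.2, 0.35, 0, 0, 0, 0], [0.4, 0.7, 0, 0, 0, 0], [0.6, 1, 0, 0, 0, 0], [0.64, 1, 0, 0, 0, 0], [0.64, 1, 0, 0, 0, 0], [0.64, 1, 0, 0, 0, 0]]]}}

```text
time_s: 4.82
eef_pos: [542.5, 59.8, 295.1]
ee_rot: [-0.0, 1.0, -0.026, 0.0]
force: [-0.5, -0.1, -5.5]
grip_width: 0.272
```

```bash
python3 - <<'E'
from h import *
s=ctrl.sense();print(s["eef_pos"],s["ee_rot"],s["force"],s["joints"].round(2))
a=viewer.capture("top")[:,:,::-1];b=viewer.capture("side")[:,:,::-1]
cv2.imwrite("pics/m2.png",np.hstack([cv2.resize(a[130:230,230:330],None,fx=4,fy=4),cv2.resize(b[150:290,230:330],None,fx=4,fy=2.857)]))
E
```

```text
[542.48155447  59.83778179 295.11541664] [-7.66756835e-05  9.99661471e-01 -2.60159129e-02  3.32192238e-04] [-0.48176581 -0.14239191 -5.45845045] [-0.1   0.47  1.58  0.    1.1   1.52]
```

View pics/m2.png

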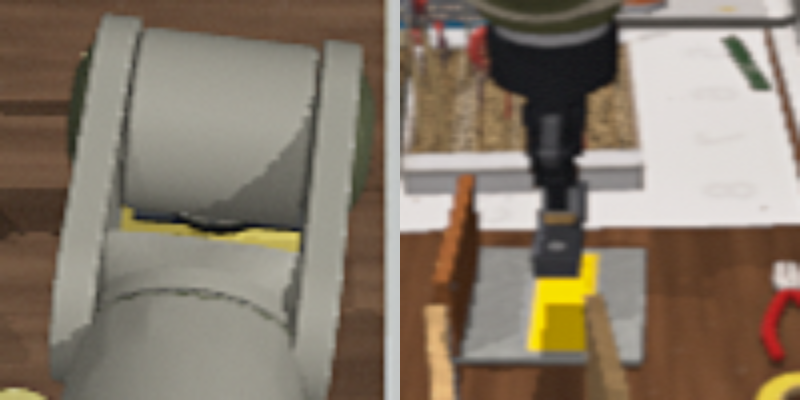

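>>> {"api": "drive_tool", "payload": {"rows": [[[0.01, 0.05, -0.3, 0, 0, 0], [0.01, 0.05, -0.5, 0, 0, 0], [0.01, 0.05, -0.65, 0, 0, 0], [0.01, 0.05, -0.68, 0, 0, 0], [0.01, 0.05, -0.7, 0, 0, 0], [0.01, 0.05, -0.71, 0, 0, 0], [0.01, 0.05, -0.71, 0, 0, 0]]]}}

```text
time_s: 5.8
eef_pos: [543.7, 65.1, 224.7]
ee_rot: [-0.0, 1.0, -0.026, 0.001]
force: [0.2, -0.5, -5.5]
grip_width: 0.271
```

```bash
python3 - <<'E'
from h import *
s=ctrl.sense();print(s["eef_pos"],s["ee_rot"],s["force"],s["joints"].round(2))
b=viewer.capture("side")[:,:,::-1]
cv2.imwrite("pics/m3.png",cv2.resize(b[170:290,230:330],None,fx=5,fy=5))
E
```

```text
[543.66130468  65.05473806 224.69508371] [-7.63217810e-05  9.99663301e-01 -2.59302655e-02  9.48344334e-04] [ 0.15558403 -0.48476266 -5.48935552] [-0.09  0.57  1.63  0.    0.94  1.53]
```

View pics/m3.png

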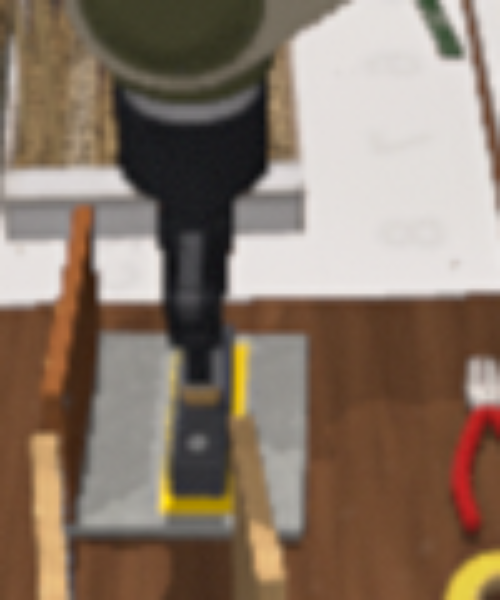

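>>> {"api": "drive_tool", "payload": {"rows": [[[0, 0, -0.01, 0, 0, 0], [0, 0, -0.015, 0, 0, 0], [0, 0, -0.015, 0, 0, 0]]]}}

```text
time_s: 6.22
eef_pos: [543.7, 65.1, 224.2]
ee_rot: [-0.0, 1.0, -0.026, 0.001]
force: [-4.7, -0.3, 5.5]
grip_width: 0.277
```

Contact. Now I open gently and rise.

>>> {"api": "drive_tool", "payload": {"rows": [[[0, 0, 0.01, 0, 0, 0], [0, 0, 0.01, 0, 0, 0], [0, 0, 0.01, 0, 0, 0], [0, 0, 0.01, 0, 0, 0]]], "fingers": 0.4}}

```text
time_s: 6.72
eef_pos: [543.7, 65.1, 225.2]
ee_rot: [-0.0, 1.0, -0.026, 0.001]
force: [-0.2, 0.1, -0.6]
grip_width: 0.697
```

>>> {"api": "drive_tool", "payload": {"rows": [[[0, 0, 0.2, 0, 0, 0], [0, 0, 0.6, 0, 0, 0], [0, 0, 1, 0, 0, 0], [0, 0, 1, 0, 0, 0]]]}}

```text
time_s: 7.22
eef_pos: [544.1, 65.1, 327.9]
ee_rot: [0.0, 1.0, -0.026, 0.004]
force: [-0.0, 0.6, 0.1]
grip_width: 0.701
```

>>> {"api": "drive_tool", "payload": {"rows": [[[0, 0.2, 0.4, 0, 0, 0.11], [-0.1, 0.6, 0.6, 0, 0, 0.22], [-0.2, 1, 0.6, 0, 0, 0.33], [-0.2, 1, 0.6, 0, 0, 0.44], [-0.2, 1, 0.6, 0, 0, 0.55], [-0.2, 1, 0.6, 0, 0, 0.55]]]}}

```text
time_s: 7.98
eef_pos: [524.1, 165.1, 386.9]
ee_rot: [-0.002, 0.919, 0.394, 0.003]
force: [-1.3, -0.0, -0.2]
grip_width: 0.701
```

```bash
python3 - <<'E'
from h import *
s=ctrl.sense();print(s["eef_pos"],s["ee_rot"],s["force"],s["joints"].round(2))
a=viewer.capture("top")[:,:,::-1];b=viewer.capture("side")[:,:,::-1]
cv2.imwrite("pics/top4.png",a);cv2.imwrite("pics/side4.png",b)
cv2.imwrite("pics/m4.png",np.hstack([cv2.resize(a[130:230,150:330],None,fx=2.6,fy=4),cv2.resize(b[190:290,230:310],None,fx=4,fy=4)]))
E
```

```text
[524.09675662 165.12359398 386.86047487] [-0.00182983  0.91894196  0.39437658  0.00307388] [-1.257755   -0.04904228 -0.15306051] [0.09 0.38 1.45 0.01 1.31 0.85]
```

View pics/m4.png

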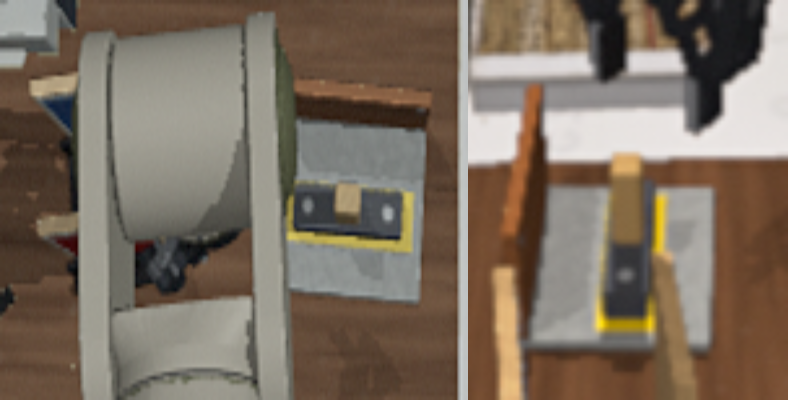

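```bash
python3 - <<'E'
from h import *
t=cv2.imread("pics/top4.png")
im=cv2.resize(t[150:215,250:325],None,fx=10,fy=9,interpolation=cv2.INTER_CUBIC);cv2.imwrite("pics/m5.png",im)
g=cv2.cvtColor(t,cv2.COLOR_BGR2HSV)
m=cv2.inRange(g,(20,100,120),(35,255,255))&sub(t,(258,165,320,200))
cs=cv2.findNonZero(m)[:,0]; P=np.array([onz("top",*p,8)[:2] for p in cs],np.float32); print("band+ rect",cv2.minAreaRect(P))
E
```

```text
band+ rect ((538.04931640625, 63.50190734863281), (37.278324127197266, 127.25695037841797), 0.7186948657035828)
```

View pics/m5.png

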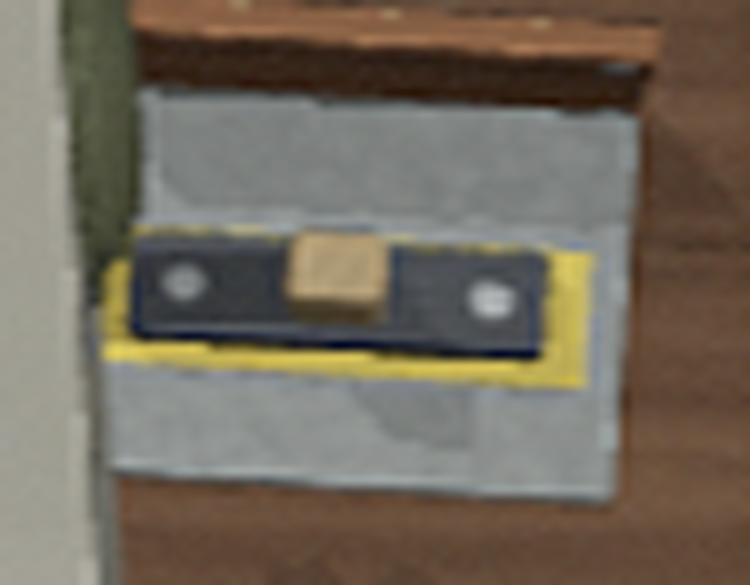

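```bash
python3 - <<'E'
from h import *
L=onz("top",268.5,181.4,33);R=onz("top",299.2,183.3,33);print(L,R,(L+R)/2,np.degrees(np.arctan2(*(L-R)[:2])))
print(onz("top",284.5,178.1,93))
E
```

```text
[544.1629803  103.71341704  33.        ] [540.2002742   23.92236438  33.        ] [542.18162725  63.81789071  33.        ] 2.8431752131051433
[545.77842322  61.87330287  93.        ]
```

>>> {"api": "drive_tool", "payload": {"rows": [[[0, 0.2, 0, 0, 0, 0.11], [0, 0.6, 0, 0, 0, 0.22], [0, 1, 0, 0, 0, 0.33], [0, 1, 0, 0, 0, 0.44], [0, 1, 0, 0, 0, 0.553], [0, 1, 0, 0, 0, 0.553]]], "fingers": 1}}

```text
time_s: 8.82
eef_pos: [524.2, 264.9, 386.9]
ee_rot: [-0.003, 0.67, 0.742, 0.002]
force: [0.2, -0.5, 0.5]
grip_width: 1.001
```

>>> {"api": "drive_tool", "payload": {"rows": [[[-0.07, 0.25, 0, 0, 0, 0.004], [-0.07, 0.25, 0, 0, 0, 0.004], [-0.07, 0.25, 0, 0, 0, 0.004]]]}}

```text
time_s: 9.2
eef_pos: [517.4, 289.5, 386.7]
ee_rot: [-0.003, 0.669, 0.744, 0.002]
force: [-0.1, 1.0, -1.1]
grip_width: 0.999
```

```bash
python3 - <<'E'
from h import *
s=ctrl.sense();print(s["eef_pos"],s["ee_rot"],s["joints"].round(2))
b=viewer.capture("side")[:,:,::-1]
cv2.imwrite("pics/m6.png",cv2.resize(b[150:360,200:340],None,fx=2.8,fy=2.8))
E
```

```text
[517.35929533 289.53593768 386.74669155] [-0.00306593  0.66865216  0.74356653  0.00192493] [0.31 0.48 1.31 0.01 1.36 0.2 ]
```

View pics/m6.png

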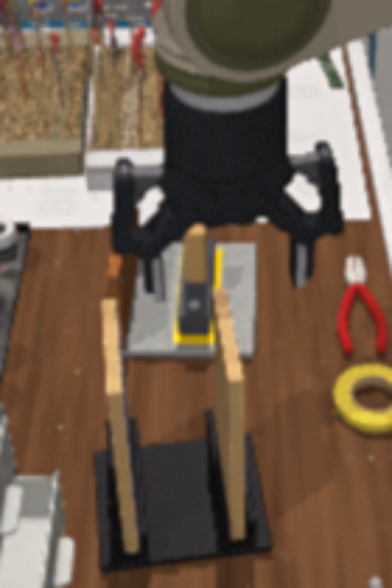

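>>> {"api": "drive_tool", "payload": {"rows": [[[0, 0, -0.2, 0, 0, 0], [0, 0, -0.45, 0, 0, 0], [0, 0, -0.7, 0, 0, 0], [0, 0, -0.79, 0, 0, 0], [0, 0, -0.79, 0, 0, 0]]]}}

```text
time_s: 9.88
eef_pos: [517.6, 289.1, 307.9]
ee_rot: [-0.003, 0.669, 0.743, 0.002]
force: [-0.3, -0.3, 0.7]
grip_width: 1.001
```

>>> {"api": "drive_tool", "payload": {"rows": [[[0, 0, 0, 0, 0, 0], [0, 0, 0, 0, 0, 0], [0, 0, 0, 0, 0, 0], [0, 0, 0, 0, 0, 0], [0, 0, 0, 0, 0, 0], [0, 0, 0, 0, 0, 0], [0, 0, 0, 0, 0, 0]]], "fingers": -1, "force": 50}}

```text
time_s: 10.75
eef_pos: [517.7, 289.1, 308.2]
ee_rot: [-0.003, 0.669, 0.743, 0.002]
force: [0.3, -0.7, 2.0]
grip_width: 0.115
```

```bash
python3 - <<'E'
from h import *
s=ctrl.sense();print(s["eef_pos"],s["ee_rot"],s["joints"].round(2),s["force"],s["wrist_torque"],s["grip_width"])
b=viewer.capture("side")[:,:,::-1]
cv2.imwrite("pics/m7.png",cv2.resize(b[180:360,220:330],None,fx=3.3,fy=3.3))
E
```

```text
[517.67629356 289.13106584 308.16929297] [-0.00298411  0.66892534  0.74332069  0.00208275] [0.31 0.55 1.41 0.01 1.18 0.2 ] [ 0.27712632 -0.65109223  2.0276638 ] [ 0.04414945 -0.05916448 -0.0623534 ] 0.11469025415375504
```

View pics/m7.png

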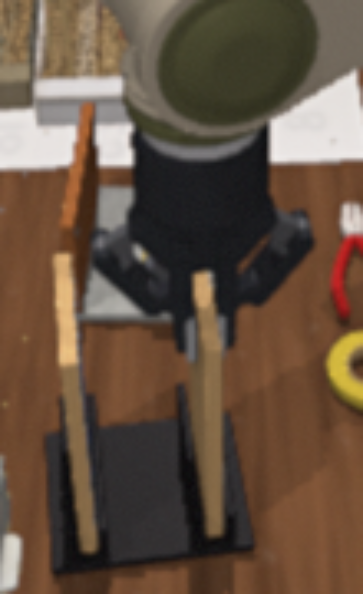

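>>> {"api": "drive_tool", "payload": {"rows": [[[0, 0, 0.1, 0, 0, 0], [0, 0, 0.25, 0, 0, 0], [0, 0, 0.5, 0, 0, 0], [0, 0, 0.8, 0, 0, 0], [0, 0, 1, 0, 0, 0], [0, 0, 1, 0, 0, 0]]]}}

```text
time_s: 11.55
eef_pos: [517.5, 289.1, 410.2]
ee_rot: [-0.002, 0.669, 0.743, 0.004]
force: [-0.0, 0.4, -1.9]
grip_width: 0.112
```

```bash
python3 - <<'E'
from h import *
s=ctrl.sense();print(s["eef_pos"],s["joints"].round(2),s["force"],s["wrist_torque"])
b=viewer.capture("side")[:,:,::-1]
cv2.imwrite("pics/m8.png",cv2.resize(b[120:360,200:340],None,fx=2.4,fy=2.4))
E
```

```text
[517.52589208 289.12606612 410.15101391] [0.31 0.46 1.27 0.01 1.4  0.2 ] [-0.01583452  0.38240744 -1.87661515] [-0.01846826 -0.0049119  -0.00635758]
```

View pics/m8.png

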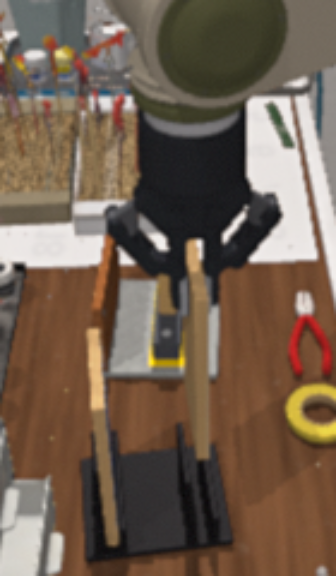

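>>> {"api": "drive_tool", "payload": {"rows": [[[0, -0.1, 0.15, 0, 0, -0.03], [0, -0.35, 0.3, 0, 0, -0.06], [0, -0.7, 0.3, 0, 0, -0.0995], [0, -1, 0.3, 0, 0, -0.0995], [0, -1, 0.3, 0, 0, -0.0995]]]}}

```text
time_s: 12.22
eef_pos: [517.6, 187.2, 439.0]
ee_rot: [-0.003, 0.726, 0.687, 0.002]
force: [0.5, 0.1, -1.9]
grip_width: 0.11
```

>>> {"api": "drive_tool", "payload": {"rows": [[[0.1, -0.3, 0, 0.0026, 0.05, 0], [0.2, -0.7, 0, 0.0053, 0.1, 0], [0.3, -1, 0, 0.008, 0.15, 0], [0.4, -1, 0, 0.0106, 0.2034, 0], [0.4, -1, 0, 0.0106, 0.2034, 0], [0.4, -1, 0, 0.0106, 0.2034, 0]]]}}

```text
time_s: 12.98
eef_pos: [557.3, 87.9, 439.0]
ee_rot: [-0.117, 0.717, 0.678, -0.107]
force: [-0.0, -0.9, -1.5]
grip_width: 0.108
```

```bash
python3 - <<'E'
from h import *
from scipy.spatial.transform import Rotation as R
s=ctrl.sense();q=s["ee_rot"];M=R.from_quat(q[[1,2,3,0]]).as_matrix()
print(s["eef_pos"],s["joints"].round(2),s["force"]);print("jaw",M[:,1].round(3),"z",M[:,2].round(3),"x",M[:,0].round(3))
b=viewer.capture("side")[:,:,::-1]
cv2.imwrite("pics/m9.png",cv2.resize(b[90:320,200:340],None,fx=2.5,fy=2.5))
E
```

```text
[557.34596241  87.86065256 439.04771242] [-0.05  0.44  1.24  0.01  1.78  0.  ] [-0.00168262 -0.88472697 -1.49477717]
jaw [ 0.948 -0.052 -0.313] z [-0.313  0.023 -0.95 ] x [0.057 0.998 0.006]
```

View pics/m9.png

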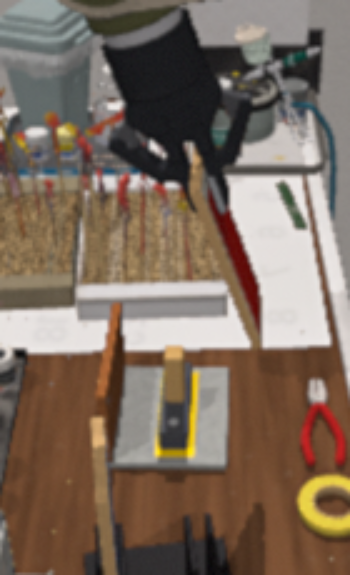

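>>> {"api": "drive_tool", "payload": {"rows": [[[0.3, -0.1, 0, 0, 0, 0], [0.6, -0.2, 0, 0, 0, 0], [0.9, -0.3, 0, 0, 0, 0], [1, -0.305, 0, 0, 0, 0], [1, -0.305, 0, 0, 0, 0]]]}}

```text
time_s: 13.65
eef_pos: [657.4, 57.7, 438.8]
ee_rot: [-0.117, 0.717, 0.678, -0.107]
force: [-0.3, 0.3, -1.7]
grip_width: 0.108
```

>>> {"api": "drive_tool", "payload": {"rows": [[[0.025, 0, -0.3, 0, 0, 0], [0.025, 0, -0.6, 0, 0, 0], [0.025, 0, -0.8, 0, 0, 0], [0.025, 0, -0.9, 0, 0, 0], [0.025, 0, -0.9, 0, 0, 0]]]}}

```text
time_s: 14.28
eef_pos: [659.6, 57.9, 349.1]
ee_rot: [-0.117, 0.717, 0.679, -0.107]
force: [-0.5, 0.2, -1.3]
grip_width: 0.111
```

```bash
python3 - <<'E'
from h import *
from scipy.spatial.transform import Rotation as R
s=ctrl.sense();q=s["ee_rot"];M=R.from_quat(q[[1,2,3,0]]).as_matrix()
print(s["eef_pos"],s["joints"].round(2),s["force"]);print("jaw",M[:,1].round(3),"z",M[:,2].round(3),"x",M[:,0].round(3))
b=viewer.capture("side")[:,:,::-1];cv2.imwrite("pics/side10.png",b)
cv2.imwrite("pics/m10.png",cv2.resize(b[120:300,210:330],None,fx=3.3,fy=3.3))
E
```

```text
[659.57448633  57.92741633 349.10376707] [-0.09  0.73  1.01 -0.    1.73 -0.03] [-0.47249001  0.16088435 -1.30047105]
jaw [ 0.948 -0.052 -0.313] z [-0.312  0.023 -0.95 ] x [0.056 0.998 0.006]
```

View pics/m10.png

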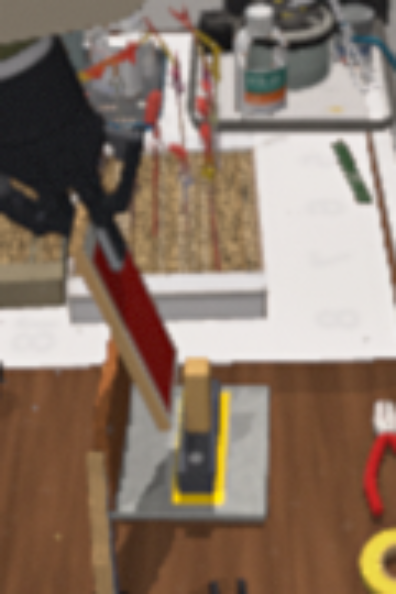

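```bash
python3 - <<'E'
from h import *
from scipy.spatial.transform import Rotation as R
s=ctrl.sense();q=s["ee_rot"];M=R.from_quat(q[[1,2,3,0]]).as_matrix()
p=s["eef_pos"];O=p+M[:,2]*300.2
for k,(a,b,h) in dict(FLnear=(-5,45,0),BLnear=(5,45,0),Ftop=(-5,45,175),Btop=(5,45,175),FLfar=(-5,-45,0)).items():
    P=O+M[:,1]*a+M[:,0]*b-M[:,2]*h; u,v=pix("side",P); print(k,P.round(1),"crop",round((u-210)*3.3),round((v-120)*3.3))
# stop back face top corner predicted
x=np.array([.9986,-.0506,0]);y=np.array([.0506,.9986,0])
for dx,dy,z in((15,55,33),(-15,55,33),(15,55,8)):
    P=np.array([543,64,z])+x*dx+y*dy;u,v=pix("side",P);print("stop",P.round(1),round((u-210)*3.3),round((v-120)*3.3))
for dy,z,X in((75,98,62),(75,8,62),(-75,98,62),(75,98,72)):
    P=np.array([543,64,z])+x*X+y*dy;u,v=pix("side",P);print("bb",P.round(1),round((u-210)*3.3),round((v-120)*3.3))
b=cv2.imread("pics/side10.png");cv2.imwrite("pics/m11.png",cv2.resize(b[200:280,230:290],None,fx=9,fy=7,interpolation=cv2.INTER_CUBIC))
E
```

```text
FLnear [564.  109.9  66.4] crop 172 429
BLnear [573.5 109.4  63.2] crop 159 432
Ftop [618.5 105.9 232.6] crop 81 245
Btop [628.  105.4 229.5] crop 67 248
FLfar [559.   20.1  65.9] crop 180 353
stop [560.8 118.2  33. ] 177 469
stop [530.8 119.7  33. ] 217 469
stop [560.8 118.2   8. ] 179 492
bb [608.7 135.8  98. ] 107 422
bb [608.7 135.8   8. ] 115 510
bb [601.1 -14.   98. ] 127 297
bb [618.7 135.3  98. ] 93 422
```

View pics/m11.png

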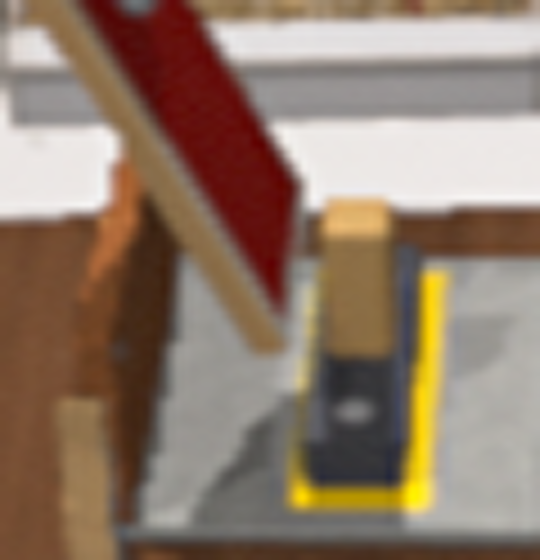

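>>> {"api": "drive_tool", "payload": {"rows": [[[-0.01, 0, -0.2, 0, 0, 0], [-0.01, 0, -0.35, 0, 0, 0], [-0.01, 0, -0.45, 0, 0, 0], [-0.01, 0, -0.5, 0, 0, 0], [-0.01, 0, -0.52, 0, 0, 0], [-0.01, 0, -0.52, 0, 0, 0]]]}}

```text
time_s: 15.08
eef_pos: [658.8, 57.9, 298.1]
ee_rot: [-0.117, 0.717, 0.679, -0.106]
force: [0.1, -0.6, -1.3]
grip_width: 0.114
```

```bash
python3 - <<'E'
from h import *
s=ctrl.sense()
print(s["eef_pos"],s["joints"].round(2),s["force"],s["wrist_torque"])
b=viewer.capture("side")[:,:,::-1];cv2.imwrite("pics/side12.png",b)
cv2.imwrite("pics/m12.png",cv2.resize(b[160:280,220:300],None,fx=6,fy=5,interpolation=cv2.INTER_CUBIC))
E
```

```text
[658.76226324  57.85875449 298.07120815] [-0.09  0.76  1.07 -0.    1.62 -0.03] [ 0.05851769 -0.61869958 -1.29177918] [-0.07860978 -0.23124403 -0.01749551]
```

View pics/m12.png

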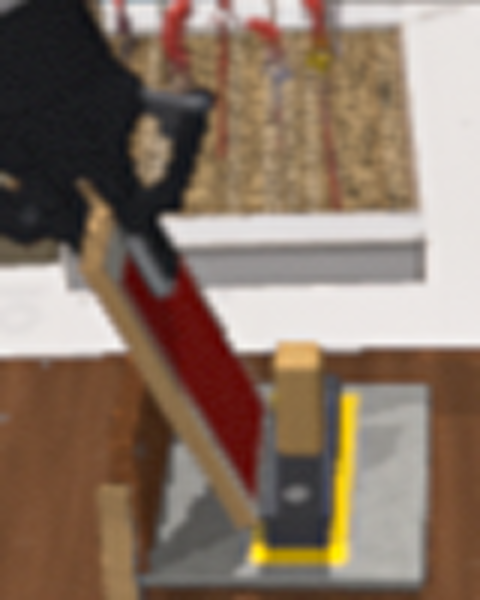

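>>> {"api": "drive_tool", "payload": {"rows": [[[0, 0, -0.015, 0, 0, 0], [0, 0, -0.03, 0, 0, 0], [0, 0, -0.03, 0, 0, 0]]]}}

```text
time_s: 15.5
eef_pos: [658.7, 57.9, 295.0]
ee_rot: [-0.117, 0.717, 0.679, -0.106]
force: [0.7, -0.1, -1.4]
grip_width: 0.107
```

>>> {"api": "drive_tool", "payload": {"rows": [[[0, 0, -0.01, 0, 0, 0], [0, 0, -0.01, 0, 0, 0]]]}}

```text
time_s: 15.75
eef_pos: [658.8, 57.9, 294.7]
ee_rot: [-0.116, 0.717, 0.679, -0.106]
force: [-0.5, 0.6, 4.1]
grip_width: 0.109
```

>>> {"api": "drive_tool", "payload": {"rows": [[[0.03, 0, -0.01, 0.0004, 0.0065, 0], [0.06, 0, -0.02, 0.0008, 0.013, 0], [0.06, 0, -0.02, 0.0008, 0.013, 0]]]}}

```text
time_s: 16.12
eef_pos: [665.0, 57.8, 292.7]
ee_rot: [-0.124, 0.716, 0.677, -0.113]
force: [-0.9, -1.0, 3.5]
grip_width: 0.112
```

>>> {"api": "drive_tool", "payload": {"rows": [[[0.025, 0, -0.01, 0.0003, 0.0055, 0], [0.05, 0, -0.018, 0.0006, 0.011, 0], [0.05, 0, -0.018, 0.0006, 0.011, 0]]]}}

```text
time_s: 16.5
eef_pos: [670.2, 57.6, 291.0]
ee_rot: [-0.13, 0.715, 0.676, -0.119]
force: [-1.4, -1.1, 4.9]
grip_width: 0.113
```

```bash
python3 - <<'E'
from h import *
s=ctrl.sense()
print(s["eef_pos"],s["ee_rot"],s["force"],s["wrist_torque"])
b=viewer.capture("side")[:,:,::-1];cv2.imwrite("pics/side13.png",b)
cv2.imwrite("pics/m13.png",cv2.resize(b[160:280,220:300],None,fx=6,fy=5,interpolation=cv2.INTER_CUBIC))
E
```

```text
[670.16850676  57.63245118 290.96805458] [-0.13000418  0.71510376  0.67637145 -0.11936161] [-1.37918024 -1.07746204  4.94846486] [-0.26655259  0.51622182  0.08366354]
```

View pics/m13.png

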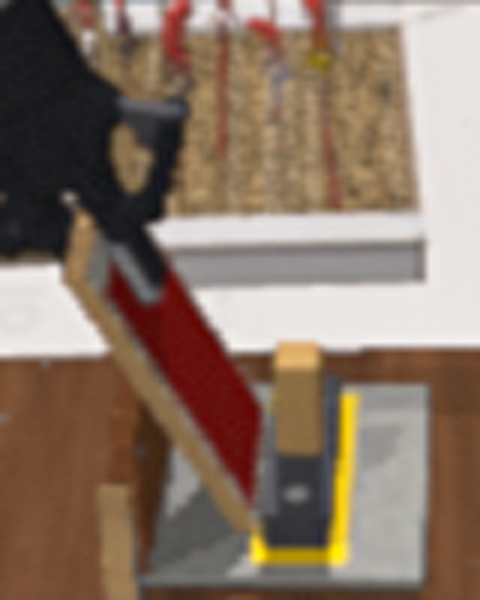

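>>> {"api": "drive_tool", "payload": {"rows": [[[0, 0, 0, 0, 0, 0], [0, 0, 0, 0, 0, 0], [0, 0, 0, 0, 0, 0], [0, 0, 0, 0, 0, 0]]], "fingers": 0.2}}

```text
time_s: 17.05
eef_pos: [670.1, 57.7, 290.9]
ee_rot: [-0.13, 0.715, 0.676, -0.119]
force: [-0.5, -0.3, -0.0]
grip_width: 0.598
```

```bash
python3 - <<'E'
from h import *
s=ctrl.sense()
print(s["eef_pos"],s["ee_rot"],s["force"],s["wrist_torque"])
b=viewer.capture("side")[:,:,::-1];cv2.imwrite("pics/side14.png",b)
cv2.imwrite("pics/m14.png",cv2.resize(b[160:280,220:300],None,fx=6,fy=5,interpolation=cv2.INTER_CUBIC))
E
```

```text
[670.12105033  57.6876295  290.89164664] [-0.12999289  0.71508428  0.67640512 -0.11929973] [-0.46227019 -0.28505013 -0.01988954] [ 0.01335716 -0.19086423 -0.00757246]
```

View pics/m14.png

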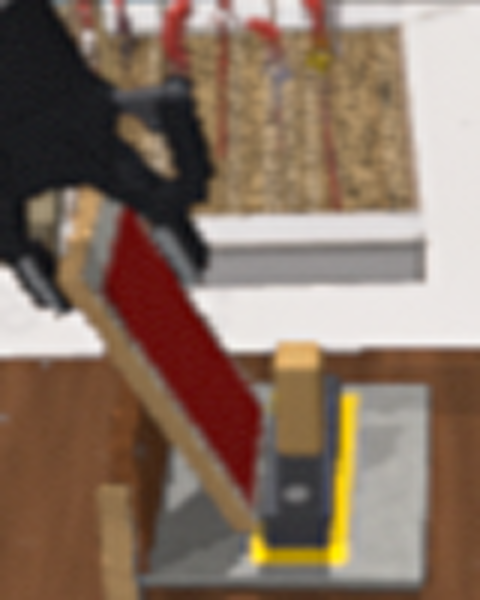

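The panel is leaning and released. I'll withdraw along the tool axis.

>>> {"api": "drive_tool", "payload": {"rows": [[[0.07, 0, 0.19, 0, 0, 0], [0.14, 0, 0.38, 0, 0, 0], [0.25, 0, 0.7, 0, 0, 0], [0.35, 0, 1, 0, 0, 0], [0.35, 0, 1, 0, 0, 0]]]}}

```text
time_s: 17.73
eef_pos: [705.3, 57.7, 392.9]
ee_rot: [-0.128, 0.715, 0.677, -0.118]
force: [-0.1, -0.3, -0.1]
grip_width: 0.597
```

>>> {"api": "drive_tool", "payload": {"rows": [[[-0.2, 0, 0.4, 0, -0.05, 0], [-0.4, 0, 0.6, 0, -0.1, 0], [-0.7, -0.1, 0.6, 0, -0.2, 0], [-1, -0.3, 0.6, 0, -0.22, 0], [-1, -0.6, 0.6, 0, -0.22, 0], [-1, -1, 0.6, 0, -0.22, 0], [-1, -1, 0.6, 0, -0.22, 0]]]}}

```text
time_s: 18.6
eef_pos: [605.0, -44.4, 451.5]
ee_rot: [-0.011, 0.726, 0.688, 0.006]
force: [-0.2, 1.0, -0.0]
grip_width: 0.597
```

>>> {"api": "drive_tool", "payload": {"rows": [[[-0.3, -0.4, 0, 0, 0, 0], [-0.6, -0.8, 0, 0, 0, 0], [-1, -1, 0, 0, 0, 0], [-1, -1, 0, 0, 0, 0]]]}}

```text
time_s: 19.1
eef_pos: [503.3, -144.6, 451.0]
ee_rot: [-0.011, 0.727, 0.687, 0.006]
force: [0.7, -0.0, 0.4]
grip_width: 0.6
```

>>> {"api": "drive_tool", "payload": {"rows": [[[-0.3, -0.4, 0, 0, 0, 0], [-0.6, -0.8, 0, 0, 0, 0], [-1, -1, 0, 0, 0, 0], [-1, -1, 0, 0, 0, 0]]]}}

```text
time_s: 19.6
eef_pos: [402.5, -245.0, 450.7]
ee_rot: [-0.012, 0.728, 0.686, 0.006]
force: [0.6, -0.4, -1.1]
grip_width: 0.601
```

```bash
python3 - <<'E'
from h import *
print(ctrl.sense()["time_s"],ctrl.sense()["eef_pos"])
a=viewer.capture("top")[:,:,::-1];b=viewer.capture("side")[:,:,::-1];cv2.imwrite("pics/side15.png",b);cv2.imwrite("pics/top15.png",a)
cv2.imwrite("pics/m15.png",np.hstack([cv2.resize(a[135:225,250:330],None,fx=5,fy=6,interpolation=cv2.INTER_CUBIC),cv2.resize(b[190:280,230:300],None,fx=5.5,fy=6,interpolation=cv2.INTER_CUBIC)]))
E
```

```text
19.6 [ 402.49303933 -244.95653652  450.65151867]
```

View pics/m15.png

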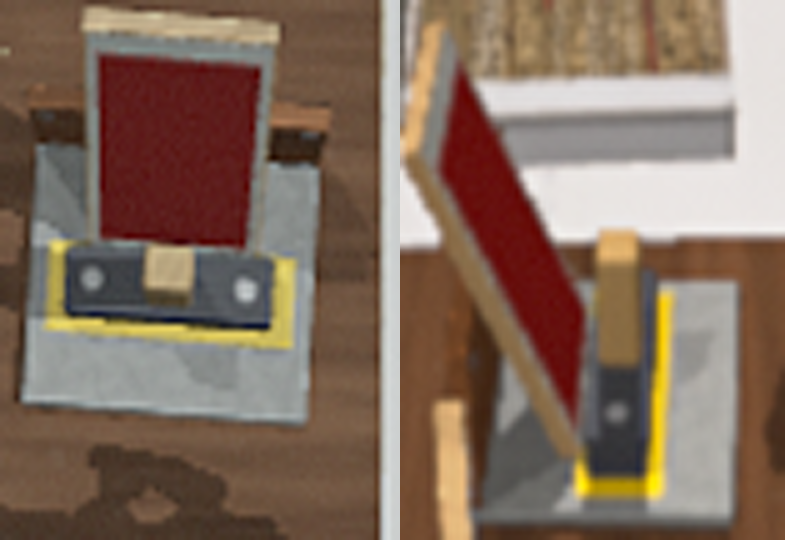

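View pics/top15.png

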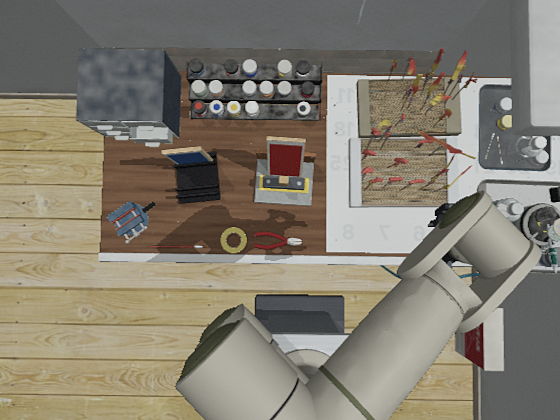

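```bash
python3 - <<'E'
from h import *
x=np.array([.9986,-.0506]);y=np.array([.0506,.9986]);S=np.array([543,64])
def rep(k,P): d=P[:2]-S; print(k,P.round(1),"stop-frame x %.1f y %.1f"%(d@x,d@y))
f=lambda u,v:(230+(u-400)/5.5,190+v/6)
g=lambda u,v:(250+u/5,135+v/6)
rep("foot near",onz("side",*f(578,455),11.5)); rep("foot back near",onz("side",*f(556,452),8))
rep("stop near corner top",onz("side",*f(588,436),33)); rep("stop near front top",onz("side",*f(648,440),33))
rep("boltL",onz("top",*g(92,278),33));rep("boltR",onz("top",*g(245,291),33))
for n,q in dict(TLback=(84,10),TRback=(278,26)).items(): rep(n,onz("top",*g(*q),171))
t0=cv2.imread("pics/top0.png");t=cv2.imread("pics/top15.png")
for n,(lo,hi,roi,z) in dict(blue=((10,40,150),(30,160,255),(155,140,225,165),183),tape=((20,100,100),(35,255,255),(215,222,250,260),11),cut=((0,120,80),(8,255,255),(250,225,305,255),6),brush=((0,120,80),(8,255,255),(150,235,210,255),3)).items():
    for im in(t0,t): 
        r=rect("top",cv2.inRange(cv2.cvtColor(im,cv2.COLOR_BGR2HSV),lo,hi)&sub(im,roi),z);print(n,r["cent"])
E
```

```text
foot near [565.4 109.7  11.5] stop-frame x 20.0 y 46.8
foot back near [575.9 104.1   8. ] stop-frame x 30.8 y 41.7
stop near corner top [559.7 120.4  33. ] stop-frame x 13.9 y 57.2
stop near front top [532.4 123.6  33. ] stop-frame x -13.6 y 59.0
boltL [544.3 104.   33. ] stop-frame x -0.7 y 40.0
boltR [539.7  24.4  33. ] stop-frame x -1.3 y -39.7
TLback [631.9 103.6 171. ] stop-frame x 86.8 y 44.0
TRback [626.8  13.7 171. ] stop-frame x 86.2 y -46.0
blue [596.7 298.8 183. ]
blue [596.8 298.8 183. ]
tape [390.9 195.1  11. ]
tape [391.7 194.8  11. ]
cut [393.1  97.3   6. ]
cut [392.8  96.4   6. ]
brush [372.5 349.8   3. ]
brush [373.1 344.1   3. ]
```

```bash
python3 - <<'E'
from h import *
from scipy.spatial.transform import Rotation as R
q=np.array([-0.13000418,0.71510376,0.67637145,-0.11936161]);M=R.from_quat(q[[1,2,3,0]]).as_matrix()
p=np.array([670.17,57.63,290.97]);F=p+M[:,2]*300.2-5*M[:,1];print(M.round(3),F)
x=np.array([.9986,-.0506]);y=np.array([.0506,.9986])
for S in((543.7,65.1),(542.2,63.9)): print((F[:2]-S)@x,(F[:2]-S)@y)
print("back",p+M[:,2]*300.2+5*M[:,1])
b=cv2.imread("pics/side15.png");cv2.imwrite("pics/m16.png",cv2.resize(b[245:275,250:285],None,fx=18,fy=18,interpolation=cv2.INTER_CUBIC))
E
```

```text
[[ 0.057  0.936 -0.347]
 [ 0.998 -0.051  0.024]
 [ 0.005 -0.347 -0.938]] [561.44687221  65.23131483  11.20842026]
17.715382062078664 1.0291227231798465
19.152562062078665 2.303342723179842
back [570.81003733  64.71890327   7.73443502]
```

View pics/m16.png

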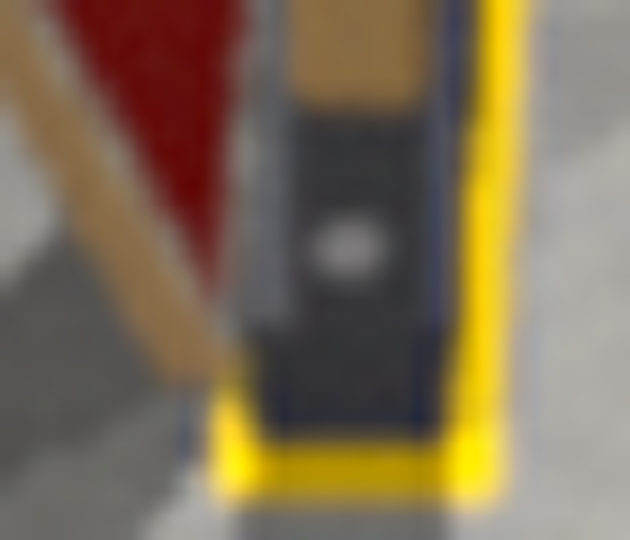

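```bash
python3 - <<'E'
import cv2
b=cv2.imread("pics/top15.png");cv2.imwrite("pics/m17.png",cv2.resize(b[165:195,255:315],None,fx=13,fy=19,interpolation=cv2.INTER_NEAREST))
E
```

```text
(no output)
```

View pics/m17.png

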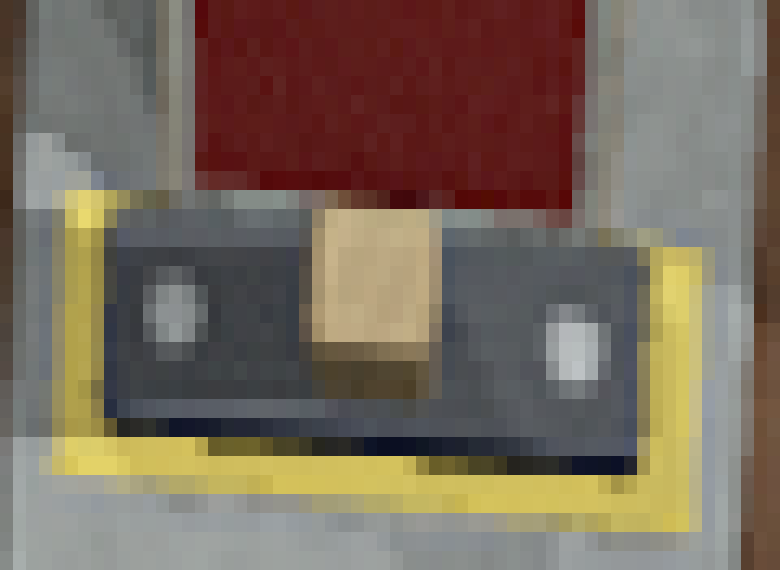

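```bash
python3 - <<'E'
from rig import ctrl
print(ctrl.finish_job())
E
```

```text
the job is handed in; nothing more can be done
None
```

I set the stop on the band, then leaned the red panel against the backboard with its foot behind the stop. I handed the job in at about 19.7 s. The hand-in gave no verdict, so what follows rests on my own checks.

- **Stop:** It stands within about 2 mm of the band's centre, at a yaw of -2.9° against about -3° for the easel.
- **Red panel:** It leans back about 0.36 rad, red side out, and sits about 1–2 mm off centre. Its top edge is at about x = +75 mm in the easel frame, inside the 55–100 mm range.
- **Foot gap:** My checks disagreed here. The foot edge should be at 12–23 mm in the stop frame. The arm pose at release gave 18–19 mm, and the top view agreed, showing no yellow between the stop and the panel. The side-view pixels gave 20–21 mm. All are inside the limit, so I left it as it was.
- **Blue panel and bystanders:** The blue panel, tape roll and side cutter read within 1 mm of where they started. The brush reading shifted about 6 mm, but nothing came near it. I think that is a colour-mask or shadow effect, and it is well under the 30 mm limit.

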